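# Tuck the cover strip under the apron plate and hold it on its gasket

### The job

On the grey gasket fixture, flip the cam lever over to its far side so that the shutter closing the slot drops. Then take the cover strip by its tab, slide its long front edge squarely under the lapped apron plate, about 3 cm deep and over its full width, without lifting the apron, and press the strip down flat so that the sprung rubber bed sinks most of its way; finish while still gripping the tab and holding the strip pressed. Leave the other things on the bench where they are.

Things in the scene. Friction and masses are not known exactly. Their poses are not given: they have to be found in the camera images.
- fixture: Low grey fixture fixed to the bench, base 220 (x) by 190 (y) by 30 mm; origin at the centre of its underside. x points from its open front towards the apron plate (the way the strip is slid in), y to the left, z up. An ear at its left side (y to 153 mm) carries the lever. A back wall (front face at x=71, top at z=55 mm) stops the strip.
- apron_lip (a point): Middle of the free edge of the steel apron plate, at its underside: (30, 0, 49) mm in the fixture frame, axes as the fixture's. The plate, 156 mm wide (y) and 3 mm thick with a rolled lip up to z=55 mm, lies over the back of the bed with a slot 9 mm high, hinged at x=77 mm. The shutter closes the slot at x=38 mm.
- bed (a joint): Sinking of the sprung black rubber bed in m: 0 up (top at z=40 mm in the fixture frame), 0.006 fully down. The bed is 150 mm wide (y), from x=-95 to x=70 mm in the fixture frame. It sinks straight down under the strip, beginning at a push of about 5 N and fully down at about 12 N.
- apron (a joint): Hinge of the apron plate in rad: 0 lying down; grows as its free edge is lifted (0.1 is 5 mm at the edge). It lies by its own weight (0.25 kg) and must not be lifted.
- lever (a joint): Cam lever in rad: 0 leaning to the near side (fixture -x, 0.6 rad from upright), 1.2 leaning to the far side (+x, 0.6 rad from upright). Stays where it is left, turns by a light push. Below about 0.15 the shutter closes the slot, and from 1.0 on it is sunk clear of the bed.
- lever_tip (a point): Centre of the ball at the free end of the cam lever, a steel rod 10 mm across, 80 mm long, with a 26 mm ball. It turns about a cross axis (fixture y) at (36, 123, 52) mm in the fixture frame, on a steel block 70 x 50 mm with top z=55 mm, hub to z=65 mm. At lever 0 the ball is at (-9, 123, 118) mm, at 1.2 at (81, 123, 118) mm.
- strip_tab (a point): Centre of the upright grip tab of the aluminium cover strip: tab 10 mm thick (strip x), 50 mm long (y), 32 mm high, on a plate 4 mm thick; this point is 19 mm over the plate's underside. The plate, 100 (x) by 110 (y) mm, reaches 72 mm ahead of the tab's centre (+x, the front edge to be tucked) and 28 mm behind. About 0.16 kg. Axes: x to the front edge, z up.
- edge_left (a point): Left (+y) end of the strip's front edge, half-way through its thickness: (72, 55, -17) mm from the tab's centre in the strip's axes.
- edge_right (a point): Right (-y) end of the strip's front edge: (72, -55, -17) mm from the tab's centre.
- strip: The same cover strip; origin on its underside below the tab's centre, axes as strip_tab.
- wrench_mid (a point): Bystander: steel wrench lying flat, about 180 mm long; its middle.
- driver_mid (a point): Bystander: screwdriver lying flat, about 200 mm long; its middle.
- bottle_mid (a point): Bystander: clear bottle, 64 mm across, 190 mm high; its centre.
- jar_mid (a point): Bystander: small glass jar, 44 mm across, 55 mm high; its centre.
- mouse_mid (a point): Bystander: grey computer mouse, 100 x 58 x 30 mm; its centre.
- blank_mid (a point): Bystander: small plain aluminium blank without a tab, 100 x 40 x 4 mm; its centre.
There are look-alikes about, which are no part of the job. Of the things that look like the strip, the largest one is meant.

How it is judged:
On the way, in this order (a step that is already met when the one before it is completed fails the run):
1. the cam lever is over at its far side, before the strip is tucked (value of joint lever above 1 rad), for 0.2 s.
2. the strip's front edge is at least 18 mm under the apron plate over its full width (x of each of edge_left, edge_right in the frame of fixture above 0.048 m and y of edge_left in the frame of fixture between -0.078 and 0.078 m and y of edge_right in the frame of fixture between -0.078 and 0.078 m and z of each of edge_left, edge_right in the frame of fixture below 0.048 m), for 0.2 s.
At the end, for the whole second after the job is handed in: Lever over 1.0 rad; both ends of the strip's front edge at least 18 mm under the apron and within its width; apron down (under 0.04 rad); strip level within 0.05 rad, at rest, pressing the bed with over 4 N and sinking it over 3 mm; fingers still on the strip (all of step 2 and value of joint lever above 1 rad and value of joint apron below 0.04 rad and angle between strip_tab's own z axis and vertical below 0.05 rad and value of joint bed above 0.003 m and contact force between strip and fixture above 4 N and contact force between the fingers and strip above 2 N and linear speed of strip below 0.02 m/s); the arm keeps its last pose, push and grip.
It fails at once if the apron plate is lifted (more than 0.1 rad) (value of joint apron above 0.1 rad).
It fails at once if a bystander is moved by more than 40 mm (distance of any of wrench_mid, driver_mid, bottle_mid, jar_mid, mouse_mid, blank_mid from where it was at the start of the episode above 0.04 m).
It also fails if it takes over 54 s, if anything falls off the work surface, if the arm or the gripper's body presses on something with over 40 N, if the wrist force passes 120 N, or if a joint passes its speed limit or range.

### The arm

A 6-joint arm with a two-finger parallel gripper is mounted at the origin on the work surface. World frame = base frame: x ahead of the robot, y to its left, z up, the work surface at z = 0. Lengths are in m, angles in rad, forces in N, time in s.
With the tool pointing down it reaches from about 0.35 to 0.975 m from the base axis. Payload 7.1 kg.
Tool frame: the origin (TCP) lies between the finger pads; the fingertips stand 25 mm ahead of it and the grasp point (between the pads) lies 6 mm ahead of it (tcp_to_tips is the distance from the TCP to the fingertips, in m); z points along the fingers, y is the line along which they close (so a half turn about z gives the same grasp; the last joint's range is limited). The gripper opens to 88 mm and grips with 3 to 60 N. Pads are 20 mm wide; open, the fingers measure 115 mm over their backs; the gripper's body (75 mm by 178 mm) begins 61 mm behind the grasp point.
Start: joints at [-1.198, 0.423, 1.63, -0, 1.089, -0.019], TCP at [0.239, -0.578, 0.248] pointing down, gripper open.
Joint ranges: [-3, 3], [-0.9, 2.11], [0.09, 2.58], [-1.31, 4.45], [0.11, 2.69], [-2.54, 2.54]. Speed limits (rad/s): [2.39, 2.39, 3.01, 3.14, 3.14, 3.14].

### API

Orientations are given as a unit quaternion [w, x, y, z].
In Python, from bench import * gives the robot as it stands.
- The arm moves only by the shell command python3 -m jog 'ROWS' [FORCE]. ROWS is JSON, one flat list of numbers, 7 for each row, row after row: the shift along the tool's x, y, z normalised to -1 to 1, where 1 is 0.2 m, then the turn, a rotation vector about the tool's x, y, z normalised to -1 to 1, where 1 is 180 degrees, then the gripper command: -1 is shut, 1 is fully open, values between are in proportion. A call has 1 to 12 rows; each row is the pose to reach, as a shift and turn from the pose commanded when the call began, along the tool's axes at that moment, turning the shorter way round; what a row does not reach only later rows make up. A row lasts 1/12 s, in which the tool goes at most 41.7 mm and 7.16 degrees, less where a joint would pass 70% of its speed; a pose out of reach is approached as far as the arm can. A call with a number of a shift or a turn outside -1 to 1 is refused whole. A call with a gripper value outside its range is refused whole. The fingers move at their own pace and stop on an object; FORCE is the grip in N (left out, the last holds). Time passes only in rows, so rows that repeat a pose let the fingers close. It gives the time, the measured TCP pose, the force, the opening and the grip force at its end, in the units of the state.
- sense(): the state, without advancing time (a new reading comes with each control period).
- capture(name): name is "side" or "top"; returns the picture (480x640x3 uint8, red, green, blue); there is no depth.
- camera_params(name): a dict with "fovy" (degrees; the focal length in pixels is half the picture's height over the tangent of half this angle, whatever the lens; pixels are square), "cx", "cy" (the principal point, pixels), "extrinsics" (4x4, takes a point from world to camera coordinates). Camera axes: x right, y down, z forward; pixel columns grow to the right and rows downward; lengths in m; the calibration is good to about 2 mm. A picture is of the moment at which its call begins. camera_params takes no time and is no camera call.
- job_done(): hands the job in; it is judged then, once.
Trained networks look in the newest picture that a camera, given by its name, has taken for a name from the list of things; names that differ only in an ending like _2 or _b are one class to them, and where a whole thing is asked for, a point or a joint stands for the part that bears it (a point fixed in the world has none). Each returns a list of dicts, best first, with "confidence" (0 to 1); they miss things now and then, are a little off and sometimes report something else, mostly with a low value. They report only what shows in the picture. A call takes as long as a camera call. They do not tell look-alikes from the thing itself.
- silhouettes(camera, label): "mask" (480x640 bool, what is visible of it) and "rect" ([centre column, centre row, width, height] in pixels, round what is visible of it).
The state is a dict: "t": time; "joint_pos": joint angles; "dq": joint speeds; "effort": joint torques, N m; "ee_pos": TCP position; "ee_rot": TCP orientation; "wrist_force": force on the tool from outside, world axes, zero at the start; "torque": the same for the moment, N m; "gripper_width": finger opening in m; "grip_force": force on a finger pad.
Only numpy, scipy, OpenCV 4.12 (cv2) and the standard library are available. Lean on these libraries where they do the work, as an engineer would, in place of code of your own. Each camera call takes 0.05 s, during which the arm holds its last target. There are 200 camera calls.

## Working session

There is one attempt and no reset: what is moved stays moved. The work goes in short steps, Python scripts to look and compute and a shell command to move; the robot and the scene stay as the last step left them, time stands still between calls to the robot, and variables do not carry over. Pictures are saved under pics/ and viewed, at most 10 in all, crops included, and the job is handed in when it is done.

```bash
mkdir -p pics; ls; python3 - <<'E'
from bench import *
import cv2,numpy as np
for c in("top","side"):
    im=capture(c); cv2.imwrite(f"pics/{c}0.png",im[:,:,::-1])
    p=camera_params(c); print(c,p)
    for l in("fixture","strip","lever","bottle_mid","blank_mid","mouse_mid","jar_mid","wrench_mid","driver_mid"):
        for d in silhouettes(c,l): print(c,l,round(d["confidence"],2),np.round(d["rect"]))
print(sense())
E
```

```text
pics
top {'fovy': 52.04840079705233, 'cx': 322.7857282542249, 'cy': 240.78391743312793, 'extrinsics': array([[-0.00963814, -0.99988801,  0.0114489 , -0.00248158],
       [-0.99125889,  0.00804714, -0.13168541,  0.57264603],
       [ 0.13157853, -0.01261803, -0.99122544,  1.28137064],
       [ 0.        ,  0.        ,  0.        ,  1.        ]])}
top fixture 0.95 [254. 246. 102.  92.]
top strip 0.84 [341. 245.  34.  26.]
top strip 0.6 [399. 255.  53.  52.]
top strip 0.57 [434. 316.  34.  28.]
top lever 0.4 [207. 252.  13.  16.]
top bottle_mid 0.69 [319. 157.  22.  36.]
top blank_mid 0.79 [364. 318.  33.  24.]
top mouse_mid 0.67 [490. 240.  27.  40.]
top jar_mid 0.65 [360. 195.  24.  16.]
top jar_mid 0.33 [491. 241.  24.  37.]
top wrench_mid 0.84 [137. 297.  23.  67.]
top driver_mid 0.68 [438. 179.  36.   7.]
side {'fovy': 55.59271005586373, 'cx': 315.2252809632991, 'cy': 232.74758004819833, 'extrinsics': array([[ 0.98298926, -0.18282727, -0.01750134, -0.5393635 ],
       [-0.13901569, -0.67837045, -0.72144866,  0.15039537],
       [ 0.1200281 ,  0.71160925, -0.69224673,  1.07279966],

[... 586 characters left out ...]
.  56.]
{'t': 1.0, 'joint_pos': array([-1.19799658e+00,  4.23080146e-01,  1.62991737e+00,  1.81698178e-05,
        1.08860459e+00, -1.89947999e-02]), 'dq': array([ 0.00124285,  0.00131066,  0.00099872,  0.00058199,  0.00056887,
       -0.00147993]), 'effort': array([ 7.81645485e-04, -5.44572902e+01, -2.74048984e+01,  6.44025067e-02,
        1.68291869e-02, -2.72590228e-06]), 'ee_pos': array([ 0.23867629, -0.57760379,  0.24768063]), 'ee_rot': array([-6.06814231e-06,  9.80874233e-01,  1.94642591e-01,  7.09183335e-06]), 'wrist_force': array([-1.10187334,  0.64967576,  0.61411083]), 'torque': array([ 0.00263442, -0.0333859 , -0.00752561]), 'grip_force': 0.0, 'gripper_width': 0.08800098397024501}
```

```bash
python3 - <<'E'
import cv2,numpy as np
a=cv2.imread("pics/top0.png")[130:350,110:520]; b=cv2.imread("pics/side0.png")[120:480,200:480]
b=cv2.resize(b,None,fx=1.6,fy=1.6,interpolation=cv2.INTER_CUBIC)
cv2.imwrite("pics/b.png",b)
cv2.imwrite("pics/a.png",cv2.resize(a,None,fx=1.9,fy=1.9,interpolation=cv2.INTER_CUBIC))
E
```

```text
(no output)
```

View pics/a.png

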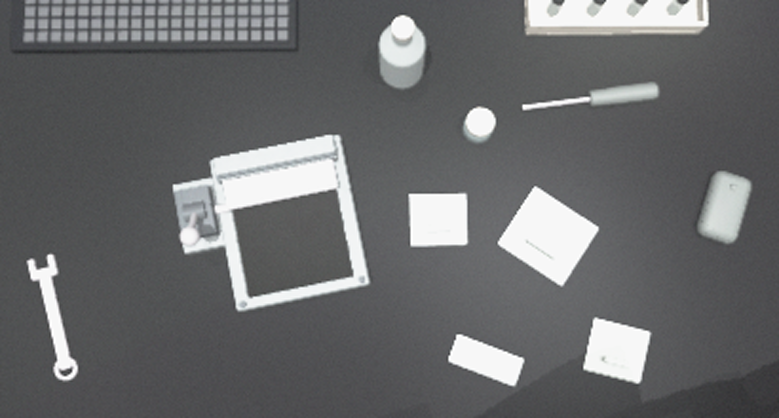

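View pics/b.png

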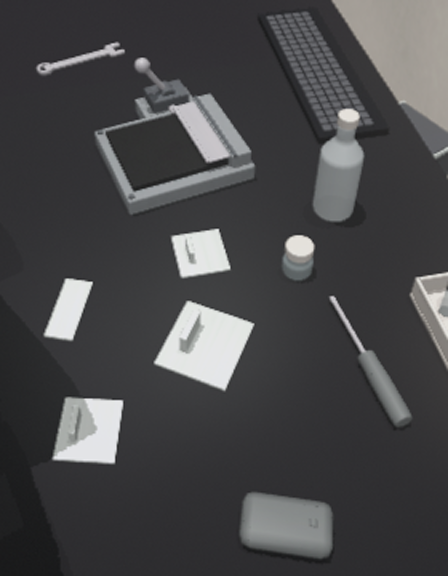

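Candidates for the strip (top image): small plate with tab at (341,245), large plate with tab at (399,255), medium plate in shadow at (434,316), and tabless blank at (364,318). The largest, (399,255), is meant. In the side view it is at (329,338) and its tab lies towards the robot-left corner side. The fixture is at (254,246), with its lever leaning near, ball at about (209,254). The close crop and overlay below check the fit.

```bash
cat > h.py <<'E'
from bench import *
import cv2,numpy as np
from scipy.optimize import minimize
from scipy.spatial.transform import Rotation as R
def proj(c,P):
    p=camera_params(c); q=np.asarray(P)@p["extrinsics"][:3,:3].T+p["extrinsics"][:3,3]
    f=240/np.tan(np.radians(p["fovy"]/2)); return q[:,:2]/q[:,2:]*f+[p["cx"],p["cy"]]
def box(x0,x1,y0,y1,z0,z1): return np.array([[x,y,z] for x in(x0,x1) for y in(y0,y1) for z in(z0,z1)])/1000
FIX=[box(-110,110,-95,95,0,30),box(71,100,-85,85,30,55)]
STRIP=[box(-28,72,-55,55,0,4),box(-5,5,-25,25,4,35)]
def place(q,P):
    c,s=np.cos(q[2]),np.sin(q[2]); z=q[3] if len(q)>3 else 0
    return P@np.array([[c,-s,0],[s,c,0],[0,0,1]]).T+[q[0],q[1],z]
def render(c,boxes,q,S=4):
    m=np.zeros((480*S,640*S),np.uint8)
    for b in boxes:
        h=cv2.convexHull(((proj(c,place(q,b))+.5)*S*16-8).astype(np.int32))
        cv2.fillConvexPoly(m,h,255,shift=4)
    return cv2.resize(m,(640,480),interpolation=cv2.INTER_AREA)/255.
def fit(boxes,masks,q0):
    def cost(q): return sum(1-np.minimum(a:=render(c,boxes,q),m).sum()/np.maximum(a,m).sum() for c,m in masks.items())
    s=np.array([q0+np.diag([.02,.02,.2])[i] for i in range(3)]+[q0])
    return minimize(cost,q0,method="Nelder-Mead",options=dict(initial_simplex=s,xatol=2e-4,fatol=1e-4))
def ground(c,uv,z):
    p=camera_params(c); E=p["extrinsics"]; f=240/np.tan(np.radians(p["fovy"]/2))
    d=E[:3,:3].T@np.array([(uv[0]-p["cx"])/f,(uv[1]-p["cy"])/f,1]); o=-E[:3,:3].T@E[:3,3]
    return o+d*(z-o[2])/d[2]
E
python3 - <<'E'
from h import *
ims={c:capture(c) for c in("top","side")}
def pick(c,l,u): 
    return min(silhouettes(c,l),key=lambda d:np.hypot(*(np.array(d["rect"][:2])-u)))["mask"].astype(float)
ms={"top":pick("top","strip",(399,255)),"side":pick("side","strip",(329,338))}
g=ground("top",(399,255),0); 
# yaw candidates
rs=[fit(STRIP,ms,np.array([g[0],g[1],y])) for y in (-.6,.5,1,-2.1,2.6)]
for r in rs: print("strip",np.round(r.x,4),round(r.fun,3))
qs=min(rs,key=lambda r:r.fun).x
mf={"top":pick("top","fixture",(254,246)),"side":pick("side","fixture",(309,206))}
g=ground("top",(260,246),.02)
F2=FIX+[box(1,71,95,153,0,30),box(1,71,98,148,30,55)]
for n,F in(("noear",FIX),("ear",F2)):
    r=fit(F,mf,np.array([g[0],g[1],.15])); print(n,np.round(r.x,4),round(r.fun,3))
qf=r.x; np.save("q.npy",[qs,qf])
out=[]
for c,(x0,y0,x1,y1) in (("top",(170,180,450,300)),("side",(230,130,400,400))):
    S=4; im=cv2.resize(ims[c][:,:,::-1],None,fx=S,fy=S,interpolation=cv2.INTER_CUBIC)
    for q,B,col in((qs,STRIP,(0,0,255)),(qf,F2,(0,255,0))):
        for b in B:
            p=((proj(c,place(q,b))+.5)*S).astype(int)
            for i in range(8):
                for k in(1,2,4):
                    if not i&k: cv2.line(im,p[i],p[i|k],col,1)
    for P,col in(([-9,123,118],(255,0,0)),([30,78,49],(255,0,255)),([30,-78,49],(255,0,255)),([-95,75,40],(255,255,0)),([-95,-75,40],(255,255,0))):
        p=((proj(c,place(qf,np.array([P])/1000))[0]+.5)*S).astype(int); cv2.circle(im,p,4,col,1)
    im=im[y0*S:y1*S,x0*S:x1*S]; k=min(800/im.shape[1],600/im.shape[0],1); cv2.imwrite(f"pics/o_{c}.png",cv2.resize(im,None,fx=k,fy=k,interpolation=cv2.INTER_AREA))
E
```

```text
strip [ 0.5206 -0.201  -0.6095] 0.087
strip [ 0.5275 -0.2334  1.057 ] 0.315
strip [ 0.5248 -0.2328  1.0021] 0.318
strip [ 0.551  -0.1958 -2.108 ] 0.319
strip [ 0.557  -0.2259  2.5362] 0.087
noear [0.5607 0.1606 0.2084] 0.292
ear [0.5606 0.159  0.201 ] 0.117
```

View pics/o_top.png

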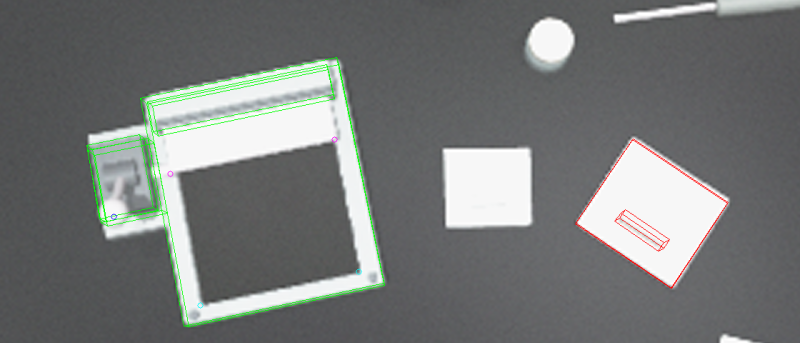

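View pics/o_side.png

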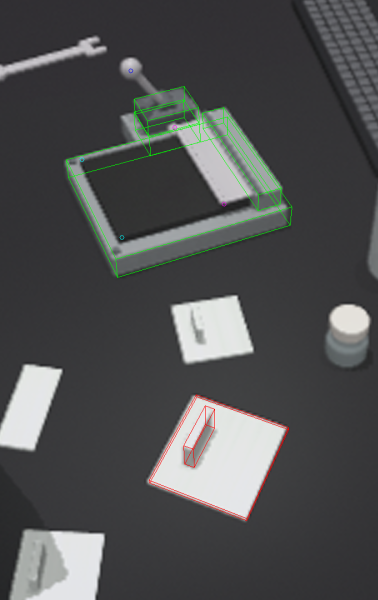

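The fits lie on the outlines: the strip's tab is at about (640,230) in the top overlay, and the fixture, apron and ball marks agree. The strip pose is (0.521,-0.201), yaw -0.61, and the fixture pose is (0.561,0.159), yaw 0.20. First the lever.

```bash
cat > go.py <<'E'
# go.py frame dx dy z(tip, mm) yawoff : shift needed for tips at point (mm) in frame, tool y along frame x
from h import *; import sys
qs=np.load("q.npy"); f,x,y,z=sys.argv[1],*map(float,sys.argv[2:5])
def target(f,x,y,z):
    q=qs[0] if f=="s" else qs[1]; p=place(q,np.array([[x,y,z+25]])/1000)[0]
    return p,R.from_euler("z",q[2]+np.pi/2)*R.from_quat([1,0,0,0])
s=sense(); w=s["ee_rot"]; r=R.from_quat([w[1],w[2],w[3],w[0]])
p,rt=target(f,x,y,z); d=r.inv().apply(p-s["ee_pos"]); t=(r.inv()*rt).as_rotvec()
print("t",s["t"],"world",p.round(3),"shift",(d/.2).round(3),"turn",(t/np.pi).round(4),"rows",np.linalg.norm(d)/.0417,np.degrees(np.linalg.norm(t))/7.16)
print("F",s["wrist_force"].round(1),"w",s["gripper_width"],"g",s["grip_force"])
i=place([0,0,0],np.zeros((1,3)))
q=qs[0] if f=="s" else qs[1]
c=R.from_euler("z",-q[2]).apply(s["ee_pos"]-[q[0],q[1],0])*1000; print("tip now in frame",(c-[0,0,25]).round(1))
E
python3 go.py f -70 123 200
```

```text
t 1.3 world [0.467 0.266 0.225] shift [ 2.667 -3.46   0.113] turn [ 0.      0.     -0.4393] rows 20.95912226043823 11.043440360132863
F [ 0.3  0.7 -0.3] w 0.08768295876548018 g 0.0
tip now in frame [-462.6 -657.5  222.7]
```

```bash
python3 -m jog '[0.77,-1,0,0,0,-0.24,-1, 0.77,-1,0,0,0,-0.24,-1, 0.77,-1,0,0,0,-0.24,-1, 0.77,-1,0,0,0,-0.24,-1, 0.77,-1,0,0,0,-0.24,-1, 0.77,-1,0,0,0,-0.24,-1, 0.77,-1,0,0,0,-0.24,-1]' 30; python3 go.py f -70 123 200
```

```text
t: 1.88
ee_pos: [0.3045, -0.3282, 0.2473]
ee_rot: [-0.002, 0.838, 0.546, 0.0]
wrist_force: [0.3, 0.1, -0.2]
gripper_width: 0.0448
grip_force: 0.0
t 1.8833 world [0.467 0.266 0.225] shift [ 3.045 -0.453  0.12 ] turn [-0.0005 -0.001  -0.1963] rows 14.775993455046585 4.934527920259668
F [ 0.3  0.1 -0.2] w 0.044816770975265284 g 0.0
tip now in frame [-348.2 -426.3  222.3]
```

```bash
python3 -m jog '[1,-0.15,0,0,0,-0.196,-1, 1,-0.15,0,0,0,-0.196,-1, 1,-0.15,0,0,0,-0.196,-1, 1,-0.15,0,0,0,-0.196,-1, 1,-0.15,0,0,0,-0.196,-1, 1,-0.15,0,0,0,-0.196,-1]' 30; python3 go.py f -70 123 200
```

```text
t: 2.38
ee_pos: [0.3607, -0.1351, 0.2479]
ee_rot: [-0.0, 0.633, 0.775, 0.001]
wrist_force: [0.5, -0.2, -0.0]
gripper_width: 0.0048
grip_force: 0.0
t 2.3833 world [0.467 0.266 0.225] shift [1.856 0.923 0.117] turn [ 0.0003 -0.0003  0.    ] rows 9.959265316052656 0.009782592013850426
F [ 0.5 -0.2 -0. ] w 0.004776126380586281 g 0.0
tip now in frame [-254.7 -248.3  222.9]
```

```bash
python3 -m jog '[0.93,0.46,0.1,0,0,0,-1, 0.93,0.46,0.1,0,0,0,-1, 0.93,0.46,0.1,0,0,0,-1, 0.93,0.46,0.1,0,0,0,-1, 0.93,0.46,0.1,0,0,0,-1, 0.93,0.46,0.1,0,0,0,-1]' 30;python3 -m jog '[0.93,0.46,0.02,0,0,0,-1, 0.93,0.46,0.02,0,0,0,-1, 0.93,0.46,0.02,0,0,0,-1, 0.93,0.46,0.02,0,0,0,-1, 0.93,0.46,0.02,0,0,0,-1, 0.93,0.46,0.02,0,0,0,-1]'; python3 go.py f -70 123 108
```

```text
t: 2.88
ee_pos: [0.417, 0.0657, 0.2277]
ee_rot: [0.0, 0.635, 0.773, 0.001]
wrist_force: [0.4, -0.3, -0.1]
gripper_width: 0.0007
grip_force: 0.0
t: 3.38
ee_pos: [0.4729, 0.266, 0.2241]
ee_rot: [0.0, 0.636, 0.772, 0.002]
wrist_force: [0.6, 0.2, -0.3]
gripper_width: 0.0001
grip_force: 0.0
t 3.3833 world [0.467 0.266 0.133] shift [ 0.002 -0.029  0.455] turn [ 0.0013 -0.0007 -0.0027] rows 2.1886200402187903 0.07833159550582998
F [ 0.6  0.2 -0.3] w 0.00010440773586738237 g 0.0
tip now in frame [-64.6 122.4 199.1]
```

Now down, then push along the fixture's +x (tool +y) from -70 to about 54 mm.

```bash
python3 -m jog '[0,-0.03,0.455,0,0,0,-1, 0,-0.03,0.455,0,0,0,-1, 0,-0.03,0.455,0,0,0,-1, 0,-0.03,0.455,0,0,0,-1]'; python3 go.py f 54 123 108; python3 -m jog '[0,0.1,0,0,0,0,-1, 0,0.18,0,0,0,0,-1, 0,0.26,0,0,0,0,-1, 0,0.34,0,0,0,0,-1, 0,0.41,0,0,0,0,-1, 0,0.48,0,0,0,0,-1, 0,0.54,0,0,0,0,-1, 0,0.58,0,0,0,0,-1, 0,0.61,0,0,0,0,-1, 0,0.62,0,0,0,0,-1]'; python3 go.py f 54 123 108
python3 - <<'E'
from h import *
im=capture("top")[:,:,::-1]; b=capture("side")[:,:,::-1]
f=lambda i,s:cv2.resize(i,None,fx=s,fy=s,interpolation=cv2.INTER_CUBIC)
cv2.imwrite("pics/lev.png",np.hstack([f(im[190:310,170:310],3)[:360],f(b[120:240,240:370],3)]))
E
```

```text
t: 3.72
ee_pos: [0.4624, 0.2578, 0.1303]
ee_rot: [-0.001, 0.637, 0.771, -0.003]
wrist_force: [-0.4, -0.2, -1.0]
gripper_width: 0.0002
grip_force: 0.0
t 3.7167 world [0.589 0.29  0.133] shift [ 0.04   0.652 -0.018] turn [-0.002   0.0006 -0.0036] rows 3.134162892110524 0.10594088412023589
F [-0.4 -0.2 -1. ] w 0.00019429671350419735 g 0.0
tip now in frame [-76.5 116.4 105.3]
t: 4.55
ee_pos: [0.5872, 0.283, 0.1341]
ee_rot: [0.0, 0.637, 0.771, 0.001]
wrist_force: [-1.0, -1.1, -0.0]
gripper_width: 0.0002
grip_force: 0.2
t 4.55 world [0.589 0.29  0.133] shift [0.034 0.016 0.006] turn [ 0.0006 -0.0001 -0.0035] rows 0.1837083626473586 0.09032202874493078
F [-1.  -1.1 -0. ] w 0.00020300091387706766 g 0.24602288380265236
tip now in frame [ 50.7 116.2 109.1]
```

View pics/lev.png

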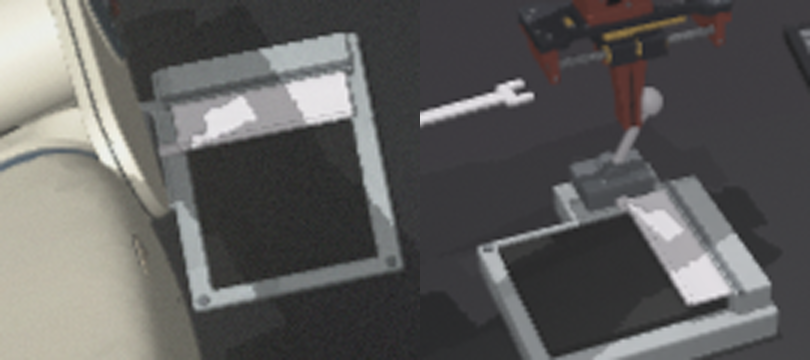

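The lever leans to the far side, with its ball right of the fingers at (650,100). I'll push a few mm more for margin, then back off and go up.

```bash
python3 -m jog '[0,0.015,0,0,0,0,-1, 0,0.03,0,0,0,0,-1, 0,0.03,0,0,0,0,-1]'; python3 go.py f 54 123 108;  python3 -m jog '[0,-0.1,0,0,0,0,-1, 0,-0.15,-0.3,0,0,0,-1, 0,-0.2,-0.5,0,0,0,0, 0,-0.2,-0.5,0,0,0,1, 0,-0.2,-0.5,0,0,0,1]'; python3 go.py s 0 0 60
```

```text
t: 4.9
ee_pos: [0.5917, 0.2843, 0.1327]
ee_rot: [-0.0, 0.637, 0.771, -0.0]
wrist_force: [0.1, 0.8, 0.1]
gripper_width: 0.0004
grip_force: 0.1
t 4.9 world [0.589 0.29  0.133] shift [ 0.032 -0.008 -0.002] turn [-0.0001  0.     -0.0032] rows 0.1584846343960354 0.08124721076838387
F [0.1 0.8 0.1] w 0.0003538254977507495 g 0.13918810989707708
tip now in frame [ 55.5 116.6 107.7]
t: 5.32
ee_pos: [0.5541, 0.2779, 0.2381]
ee_rot: [0.002, 0.636, 0.771, 0.004]
wrist_force: [0.7, -0.1, 1.0]
gripper_width: 0.0167
grip_force: 0.0
t 5.3167 world [ 0.521 -0.201  0.085] shift [-2.321 -0.626  0.755] turn [ 0.0022 -0.0017  0.2549] rows 12.083983463714418 6.407796280313025
F [ 0.7 -0.1  1. ] w 0.016661118566474932 g 0.0
tip now in frame [-246.7  411.8  213.1]
```

```bash
python3 -m jog '[-1,-0.27,0,0,0,0,1, -1,-0.27,0,0,0,0,1, -1,-0.27,0,0,0,0,1, -1,-0.27,0,0,0,0,1, -1,-0.27,0,0,0,0,1, -1,-0.27,0,0,0,0,1]';python3 -m jog '[-1,-0.27,0,0,0,0,1, -1,-0.27,0,0,0,0,1, -1,-0.27,0,0,0,0,1, -1,-0.27,0,0,0,0,1, -1,-0.27,0,0,0,0,1, -1,-0.27,0,0,0,0,1]'; python3 go.py s 0 0 60
```

```text
t: 5.82
ee_pos: [0.536, 0.0645, 0.2317]
ee_rot: [-0.0, 0.638, 0.77, -0.001]
wrist_force: [-0.3, -0.7, -0.1]
gripper_width: 0.057
grip_force: 0.0
t: 6.32
ee_pos: [0.5218, -0.1419, 0.2321]
ee_rot: [0.001, 0.638, 0.77, -0.001]
wrist_force: [0.2, 0.5, 0.7]
gripper_width: 0.0874
grip_force: 0.0
t 6.3167 world [ 0.521 -0.201  0.085] shift [-0.289 -0.061  0.736] turn [1.000e-04 5.000e-04 2.533e-01] rows 3.8034891270673405 6.367104467114319
F [0.2 0.5 0.7] w 0.08742417354026363 g 0.0
tip now in frame [-32.9  49.2 207.1]
```

```bash
python3 -m jog '[-0.29,-0.06,0.2,0,0,0.253,1, -0.29,-0.06,0.3,0,0,0.253,1, -0.29,-0.06,0.4,0,0,0.253,1, -0.29,-0.06,0.5,0,0,0.253,1, -0.29,-0.06,0.6,0,0,0.253,1, -0.29,-0.06,0.735,0,0,0.253,1, -0.29,-0.06,0.735,0,0,0.253,1, -0.29,-0.06,0.735,0,0,0.253,1, -0.29,-0.06,0.735,0,0,0.253,1]'; python3 go.py s 0 0 6.5
```

```text
t: 7.07
ee_pos: [0.5215, -0.195, 0.0851]
ee_rot: [-0.0, 0.885, 0.466, -0.0]
wrist_force: [0.7, -1.1, 0.8]
gripper_width: 0.0878
grip_force: 0.0
t 7.0667 world [ 0.521 -0.201  0.032] shift [-0.028  0.014  0.268] turn [-0.0003  0.      0.0025] rows 1.2926243588513215 0.06313615316188054
F [ 0.7 -1.1  0.8] w 0.08782352674737297 g 0.0
tip now in frame [-2.7  5.5 60.1]
```

```bash
python3 -m jog '[-0.028,0.014,0.15,0,0,0.0025,1, -0.028,0.014,0.265,0,0,0.0025,1, -0.028,0.014,0.265,0,0,0.0025,1, -0.028,0.014,0.265,0,0,0.0025,1]'; python3 go.py s 0 0 6.5; python3 -m jog '[0,0,0,0,0,0,-1,0,0,0,0,0,0,-1,0,0,0,0,0,0,-1,0,0,0,0,0,0,-1,0,0,0,0,0,0,-1,0,0,0,0,0,0,-1,0,0,0,0,0,0,-1,0,0,0,0,0,0,-1,0,0,0,0,0,0,-1,0,0,0,0,0,0,-1,0,0,0,0,0,0,-1,0,0,0,0,0,0,-1]' 45;python3 go.py s 0 0 6.5
python3 - <<'E'
from h import *
im=capture("top")[:,:,::-1]; b=capture("side")[:,:,::-1]
f=lambda i,s:cv2.resize(i,None,fx=s,fy=s,interpolation=cv2.INTER_CUBIC)
cv2.imwrite("pics/grip.png",f(b[240:400,240:420],3.5))
E
```

```text
t: 7.4
ee_pos: [0.5205, -0.2016, 0.0327]
ee_rot: [-0.0, 0.887, 0.462, -0.0]
wrist_force: [-0.2, -0.1, 0.1]
gripper_width: 0.088
grip_force: 0.0
t 7.4 world [ 0.521 -0.201  0.032] shift [ 0.002 -0.001  0.006] turn [-0.0003  0.     -0.0003] rows 0.032099563551660236 0.01179045157153847
F [-0.2 -0.1  0.1] w 0.08799298083849633 g 0.0
tip now in frame [ 0.2 -0.5  7.7]
t: 8.4
ee_pos: [0.5204, -0.2019, 0.0326]
ee_rot: [-0.0, 0.887, 0.461, -0.0]
wrist_force: [-1.2, 0.8, -0.1]
gripper_width: 0.0113
grip_force: 0.6
t 8.4 world [ 0.521 -0.201  0.032] shift [ 0.004 -0.002  0.005] turn [-0.0001  0.     -0.0008] rows 0.03379976382411959 0.019648411368303607
F [-1.2  0.8 -0.1] w 0.011343576297661135 g 0.6394410878419876
tip now in frame [ 0.3 -0.8  7.6]
```

View pics/grip.png

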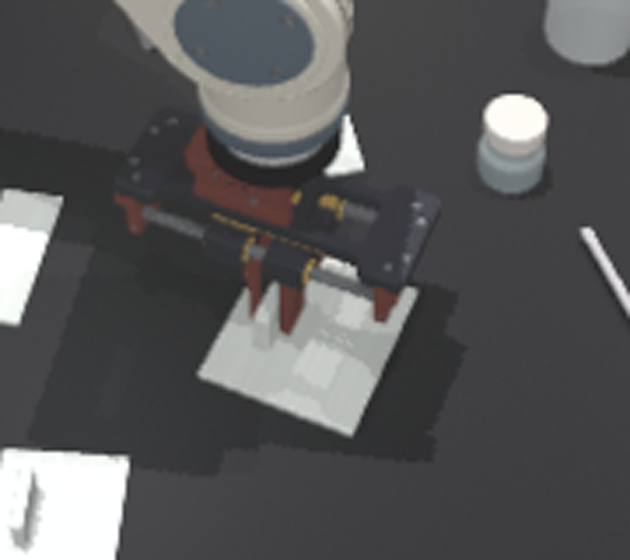

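The fingers straddle the tab at (265,325) on the large plate. They have almost closed, so I'll let the grip build up and then lift.

```bash
python3 -m jog '[0,0,0,0,0,0,-1,0,0,0,0,0,0,-1,0,0,0,0,0,0,-1,0,0,0,0,0,0,-1]' 45; python3 -m jog '[0,0,-0.1,0,0,0,-1,0,0,-0.3,0,0,0,-1,0,0,-0.5,0,0,0,-1,0,0,-0.6,0,0,0,-1,0,0,-0.6,0,0,0,-1]' 45; python3 go.py f -110 0 90
```

```text
t: 8.83
ee_pos: [0.5204, -0.2019, 0.0326]
ee_rot: [-0.0, 0.887, 0.461, -0.0]
wrist_force: [-0.9, 0.7, -0.1]
gripper_width: 0.0097
grip_force: 45.0
t: 9.25
ee_pos: [0.5233, -0.2031, 0.1574]
ee_rot: [0.003, 0.887, 0.461, 0.003]
wrist_force: [0.7, -0.9, -2.3]
gripper_width: 0.0095
grip_force: 45.0
t 9.25 world [0.453 0.137 0.115] shift [ 1.19  -1.267  0.203] turn [ 0.0028  0.0005 -0.2588] rows 8.39298111441053 6.5055577531050774
F [ 0.7 -0.9 -2.3] w 0.009533651128110648 g 44.99032974243164
tip now in frame [-108.9 -347.4  132.4]
```

```bash
python3 -m jog '[0.6,-0.64,0,0,0,-0.13,-1,0.6,-0.64,0,0,0,-0.13,-1,0.6,-0.64,0,0,0,-0.13,-1,0.6,-0.64,0,0,0,-0.13,-1,0.6,-0.64,0,0,0,-0.13,-1,0.6,-0.64,0,0,0,-0.13,-1]'; python3 go.py f -110 0 90
```

```text
t: 9.75
ee_pos: [0.483, -0.0278, 0.1514]
ee_rot: [-0.001, 0.774, 0.633, -0.001]
wrist_force: [0.6, -0.2, -1.5]
gripper_width: 0.0097
grip_force: 45.0
t 9.75 world [0.453 0.137 0.115] shift [ 0.778 -0.311  0.183] turn [-9.000e-04 -1.000e-04 -1.276e-01] rows 4.113494811177046 3.2089645200003223
F [ 0.6 -0.2 -1.5] w 0.009662893536047355 g 44.99082863330841
tip now in frame [-113.4 -167.6  126.4]
```

```bash
python3 -m jog '[0.78,-0.31,0.1,0,0,-0.128,-1,0.78,-0.31,0.1,0,0,-0.128,-1,0.78,-0.31,0.1,0,0,-0.128,-1,0.78,-0.31,0.15,0,0,-0.128,-1,0.78,-0.31,0.18,0,0,-0.128,-1,0.78,-0.31,0.18,0,0,-0.128,-1,0.78,-0.31,0.18,0,0,-0.128,-1]'; python3 go.py f -70 0 51.5
python3 - <<'E'
from h import *
for c in("top","side"):
    im=capture(c)[:,:,::-1]; cv2.imwrite(f"pics/h_{c}.png",im)
a=cv2.imread("pics/h_side.png")
q=np.load("q.npy")[1]; s=sense(); S=4
im=cv2.resize(a,None,fx=S,fy=S,interpolation=cv2.INTER_CUBIC)
z=s["ee_pos"][2]-.025-.0076
w=s["ee_rot"]; m=R.from_quat([w[1],w[2],w[3],w[0]]).as_matrix(); yaw=np.arctan2(m[1,1],m[0,1]); print(yaw-q[2])
b=place([s["ee_pos"][0],s["ee_pos"][1],yaw,z],STRIP[0])
def draw(P,col):
    p=((proj("side",P)+.5)*S).astype(int)
    for i in range(8):
        for k in(1,2,4):
            if not i&k: cv2.line(im,p[i],p[i|k],col,1)
draw(b,(0,0,255)); draw(place(q,FIX[0]),(0,255,0))
cv2.imwrite("pics/hov.png",im[140*S:285*S,240*S:390*S])
E
```

```text
t: 10.33
ee_pos: [0.4555, 0.1343, 0.1158]
ee_rot: [-0.0, 0.634, 0.774, -0.001]
wrist_force: [0.2, -0.6, -2.2]
gripper_width: 0.01
grip_force: 45.0
t 10.3333 world [0.492 0.145 0.076] shift [0.017 0.19  0.196] turn [-0.0006  0.0002 -0.0008] rows 1.313885259673915 0.025044725737196193
F [ 0.2 -0.6 -2.2] w 0.010047041855851516 g 44.990535378456116
tip now in frame [-108.    -3.3   90.8]
-0.004610568866885906
```

View pics/hov.png

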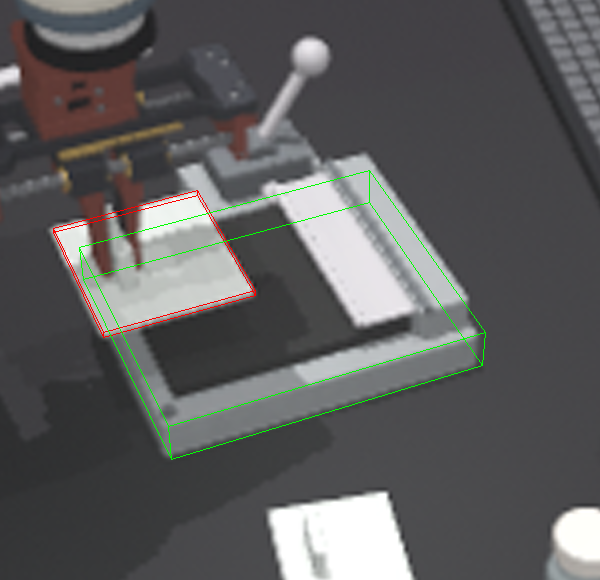

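The predicted strip outline matches the picture: front edge from (197,191) to (255,293), square to the lip. I'll move ahead of the lip and feel for the bed.

```bash
python3 -m jog '[0.017,0.19,0.1,0,0,-0.001,-1,0.017,0.19,0.196,0,0,-0.001,-1,0.017,0.19,0.196,0,0,-0.001,-1,0.017,0.19,0.196,0,0,-0.001,-1]'; python3 go.py f -70 0 48; 
python3 -m jog '[0,0,0.009,0,0,0,-1,0,0,0.009,0,0,0,-1]';python3 go.py f -70 0 48;python3 -m jog '[0,0,0.006,0,0,0,-1,0,0,0.006,0,0,0,-1]';python3 go.py f -70 0 48;python3 -m jog '[0,0,0.006,0,0,0,-1,0,0,0.006,0,0,0,-1]';python3 go.py f -70 0 48
```

```text
t: 10.77
ee_pos: [0.4919, 0.1442, 0.0771]
ee_rot: [-0.001, 0.633, 0.774, -0.001]
wrist_force: [0.7, -0.1, -1.9]
gripper_width: 0.0097
grip_force: 45.0
t 10.7667 world [0.492 0.145 0.073] shift [0.004 0.002 0.02 ] turn [-0.0007  0.0001 -0.0006] rows 0.09973071108221172 0.022745465100645065
F [ 0.7 -0.1 -1.9] w 0.00970529096540817 g 44.99054968357086
tip now in frame [-70.3  -0.8  52.1]
t: 10.93
ee_pos: [0.4921, 0.1452, 0.0764]
ee_rot: [0.0, 0.633, 0.774, 0.0]
wrist_force: [0.9, 0.5, -1.6]
gripper_width: 0.0097
grip_force: 45.0
t 10.9333 world [0.492 0.145 0.073] shift [-0.001 -0.     0.017] turn [ 0.0002 -0.     -0.0002] rows 0.08128260743603107 0.006227906497499882
F [ 0.9  0.5 -1.6] w 0.009742626757383332 g 44.990413784980774
tip now in frame [-69.9   0.1  51.4]
t: 11.1
ee_pos: [0.4921, 0.1458, 0.0751]
ee_rot: [0.0, 0.632, 0.775, 0.0]
wrist_force: [-0.3, 0.3, -2.2]
gripper_width: 0.0098
grip_force: 45.0
t 11.1 world [0.492 0.145 0.073] shift [-0.003 -0.001  0.01 ] turn [ 0.0003 -0.      0.0001] rows 0.05299387683278956 0.007663113198265392
F [-0.3  0.3 -2.2] w 0.00978658866391894 g 44.99060869216919
tip now in frame [-69.8   0.7  50.1]
t: 11.27
ee_pos: [0.492, 0.146, 0.0735]
ee_rot: [0.0, 0.632, 0.775, 0.0]
wrist_force: [-0.5, -0.8, -1.1]
gripper_width: 0.0096
grip_force: 45.0
t 11.2667 world [0.492 0.145 0.073] shift [-0.005 -0.001  0.002] turn [ 0.0001 -0.      0.0003] rows 0.02545999716174259 0.00739889906989591
F [-0.5 -0.8 -1.1] w 0.009586133529976037 g 44.990556836128235
tip now in frame [-69.8   0.9  48.5]
```

```bash
for i in 1 2; do python3 -m jog '[0,0,0.005,0,0,0,-1,0,0,0.005,0,0,0,-1,0,0,0.005,0,0,0,-1]'>/dev/null;python3 go.py f -12 0 48|tail -2;done; python3 go.py f -12 0 48|head -1
```

```text
F [-1.5 -1.2  3.3] w 0.009988000126245363 g 44.991549253463745
tip now in frame [-69.7   1.   47.5]
F [-1.5  0.8  4.1] w 0.009470539527247955 g 44.99110221862793
tip now in frame [-69.7   1.   46.4]
t 11.7667 world [0.549 0.157 0.073] shift [-0.005  0.289 -0.008] turn [ 0.0001 -0.      0.0002] rows 1.3844141412759947 0.005810331817932852
```

Contact is at a tip height of about 47.7, as expected. I'll raise about 1.5 mm and slide in.

```bash
python3 -m jog '[0,0,-0.008,0,0,0,-1,-0.005,0.05,-0.008,0,0,0,-1,-0.005,0.1,-0.008,0,0,0,-1,-0.005,0.14,-0.008,0,0,0,-1,-0.005,0.17,-0.008,0,0,0,-1,-0.005,0.17,-0.008,0,0,0,-1]';python3 go.py f -12 0 48; python3 -m jog '[0,0.03,0,0,0,0,-1,0,0.06,0,0,0,0,-1,0,0.09,0,0,0,0,-1,0,0.115,0,0,0,0,-1,0,0.12,0,0,0,0,-1,0,0.12,0,0,0,0,-1]'; python3 go.py f -12 0 42
```

```text
t: 12.27
ee_pos: [0.5277, 0.1521, 0.0728]
ee_rot: [0.001, 0.632, 0.775, 0.001]
wrist_force: [0.2, 0.2, -2.1]
gripper_width: 0.0097
grip_force: 45.0
t 12.2667 world [0.549 0.157 0.073] shift [ 0.001  0.108 -0.001] turn [ 0.0006 -0.      0.0002] rows 0.5197325512150717 0.015759457786033996
F [ 0.2  0.2 -2.1] w 0.009744229984475017 g 44.99048888683319
tip now in frame [-33.7  -0.1  47.8]
t: 12.77
ee_pos: [0.5496, 0.1567, 0.0728]
ee_rot: [0.0, 0.632, 0.775, 0.0]
wrist_force: [-0.6, 0.7, -1.9]
gripper_width: 0.01
grip_force: 45.0
t 12.7667 world [0.549 0.157 0.067] shift [ 0.    -0.004  0.029] turn [ 0.0001 -0.      0.0002] rows 0.1402951630657381 0.0064369084551834585
F [-0.6  0.7 -1.9] w 0.009958568876054176 g 44.99052286148071
tip now in frame [-11.3  -0.1  47.8]
```

No resistance while sliding in. Now I'll press down while watching the force.

```bash
for i in 1; do python3 -m jog '[0,0,0.01,0,0,0,-1,0,0,0.015,0,0,0,-1,0,0,0.02,0,0,0,-1,0,0,0.025,0,0,0,-1,0,0,0.025,0,0,0,-1]'>/dev/null;python3 go.py f -12 0 42|tail -2;done
python3 - <<'E'
from h import *
im=capture("side")[:,:,::-1]
cv2.imwrite("pics/tuck.png",cv2.resize(im[140:285,240:390],None,fx=4,fy=4,interpolation=cv2.INTER_CUBIC))
E
```

```text
F [-1.  -1.8  8.3] w 0.010116689648712741 g 44.99572992324829
tip now in frame [-11.4  -0.1  43.6]
```

View pics/tuck.png

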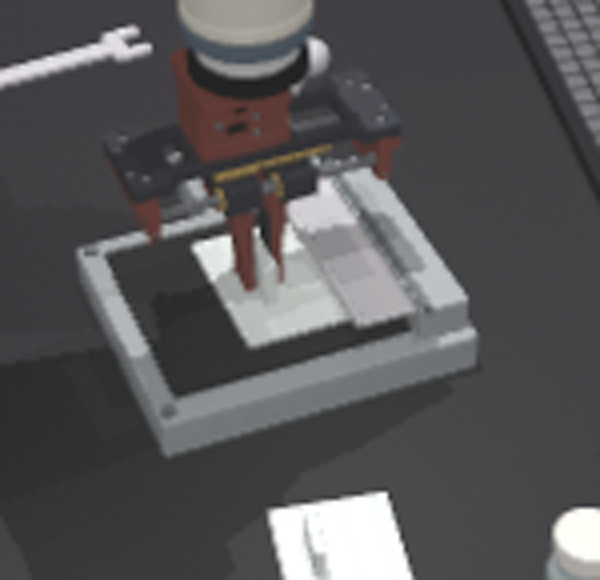

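The strip sits squarely under the lying apron, its visible edge running from (290,215) to (355,322), and the lever is over. A touch more press, settle, and hand in.

```bash
python3 -m jog '[0,0,0.004,0,0,0,-1,0,0,0.004,0,0,0,-1,0,0,0.004,0,0,0,-1,0,0,0.004,0,0,0,-1,0,0,0.004,0,0,0,-1,0,0,0.004,0,0,0,-1]';python3 go.py f -12 0 42|tail -2; python3 -c "from bench import *; print(job_done())"
```

```text
t: 13.73
ee_pos: [0.5495, 0.1567, 0.0681]
ee_rot: [0.0, 0.632, 0.775, 0.001]
wrist_force: [-1.7, -0.6, 8.7]
gripper_width: 0.0098
grip_force: 45.0
F [-1.7 -0.6  8.7] w 0.00980495567843549 g 44.9963915348053
tip now in frame [-11.4  -0.1  43.1]
the job is handed in; nothing more can be done
None
```

I handed the job in at about 13.8 s with the lever flipped to its far side. The strip is tucked about 30 mm under the apron and still gripped, pressing with about 10 N, which I estimate sinks the bed 4–5 mm. The hand-in gave no verdict, so whether it passed is not confirmed.

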